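# Stow the levelling wedges head to tail

## Robot

A 6-joint arm with a two-finger parallel gripper is mounted at the origin on the work surface. World frame = base frame: x ahead of the robot, y to its left, z up, the work surface at z = 0. Lengths are in mm, angles in rad, forces in N, time in s.
With the tool pointing down it reaches from about 350 to 775 mm from the base axis. Payload 7.3 kg.
Tool frame: the origin (TCP) lies on the mounting face of the last link; the fingertips stand 178 mm ahead of it and the grasp point (between the pads) lies 159 mm ahead of it; z points along the fingers, y is the line along which they close (so a half turn about z gives the same grasp; the last joint's range is limited). The gripper opens to 92 mm and grips with 3 to 60 N. Pads are 19 mm wide; open, the fingers measure 130 mm over their backs; the gripper's body (75 mm by 190 mm) begins 47 mm behind the grasp point.
Start: joints at [1.175, 0.342, 1.524, -0, 1.275, -0.146], TCP at [129.763, 508.713, 404.741] pointing down, gripper open.
Joint ranges: [-2.53, 2.53], [-0.77, 2.02], [0.04, 2.7], [-1, 4.14], [0.28, 2.66], [-3.11, 3.11]. Speed limits (rad/s): [2.57, 2.57, 3.14, 3.14, 3.14, 3.14].

## Interface

Orientations are given as [roll, pitch, yaw] about the fixed x, y, z axes, in that order (R = Rz(yaw) Ry(pitch) Rx(roll)).
In Python, from plant import bot, cams, get_obs gives the robot as it stands (bot), with the cameras (cams) and the readings as plain functions.
- The arm moves only by the shell command python3 shift.py 'ROWS'. ROWS is a JSON object with one list for each field, all of the same length, 1 to 5, a row being the entries at one place: jaw (the finger opening in mm), x, y, z (the shift in mm), turn (a turn about the tool's z in rad); each row is the pose to reach, as a shift and turn from the pose commanded when the command began, along the tool's axes at that moment; what a row does not reach only later rows make up. A row lasts 1/8 s, in which the tool goes at most 62.5 mm and 0.188 rad, less where a joint would pass 70% of its speed; a pose out of reach is approached as far as the arm can. The fingers move at their own pace and stop on an object; the grip force is fixed at half the most. Time passes only in rows, so rows that do not move let the fingers close. It prints the time, the measured TCP pose, the force, the opening and the grip force at its end. Input that does not fit is refused with a message, and nothing moves.
- get_obs(): the state, without advancing time (a new reading comes with each control period).
- cams.capture(name): name is "side" or "top" or "wrist"; returns a dict with "color" (384x512x3 uint8, red, green, blue), "K" (3x3 intrinsics, pixels), "R" (3x3) and "t" (3): a world point X has camera coordinates R X + t. Camera axes: x right, y down, z forward; pixel columns grow to the right and rows downward; lengths in mm; the calibration is good to about 2 mm. A picture is of the moment at which its call begins. There is no depth.
- bot.close_job(): hands the job in; it is judged then, once.
The state is a dict: "time": time; "joint_positions": joint angles; "dq": joint speeds; "tau": joint torques, N m; "tool_pos": TCP position; "tcp_rot": TCP orientation; "contact_force": force on the tool from outside, world axes, zero at the start; "moment": the same for the moment, N m; "grip_width": finger opening in mm; "finger_force": force on a finger pad.
Only numpy, scipy, OpenCV 4.12 (cv2) and the standard library are available. Lean on these libraries where they do the work, as an engineer would, in place of code of your own. Each camera call takes 0.05 s, during which the arm holds its last target. There are 200 camera calls.

## Task

The washing machine is level again: pack the three loose orange wedges into the grey rack behind the one already there, lying flat on its floor and alternately head to tail, so that the four make one solid rectangular block against the rack's end wall. Then slide the blue end plate up until you feel it stop firmly against the block, and let go. Leave the other things on the bench where they are.

Things in the scene. Friction and masses are not known exactly. Their poses are not given: they have to be found in the camera images.
- rack: grey metal rack fixed to the bench, 84 mm (x) by 180 mm (y from -80 to 100). Origin on the bench, z up. Floor 4 mm thick; lips along both sides at x=-36 and 36 mm (inner faces), 6 mm wide, tops 10 mm above the bench. Wedges lie with their length along x, origins 24 mm above the bench; fingers can hold their ends above the lips
- rack_wall (a point): middle of the foot of the rack's fixed end wall's inner face (rack y=-65 mm, on the rack's floor, axes as the rack's). The wall is 56 mm long in x, 10 thick, its top 44 mm above the bench. The wedges are packed from here along +y; four packed properly fill 80 mm
- plate (a joint): position of the blue sliding end plate in m: 0 = fully back, its front face 125 mm from the wall's inner face; grows as it slides towards the wall (rack's -y), at most 0.056; 0.045 is the exact fit against four well-packed wedges. About 2 N of friction; it stays where it is left
- plate_tab (a point): mid-thickness of the blue plate's upright tab, 60 mm above the bench. The plate is 8 mm thick along the slide (faces 4 mm either side of this point), 56 mm wide in the rack's x, 45 mm high; the tab, 24 mm wide, 8 thick, rises from it to 73 mm. Push it from behind or pinch the tab
- wedge1: Already in the rack, straight face at the wall; orange plastic wedge on its side: prism 40 mm high, 64 long, seen from above 28 mm wide at the thick end (-x), 12 at the thin end (+x). Origin mid-length, mid-height, 7 mm in from the straight long face, which lies at y=-7 mm, along x; the slope faces +y (y=21 mm at the thick end, 5 at the thin). z up. End faces x=-32, +32 mm. About 60 g
- wedge2: Loose on the bench; orange plastic wedge on its side: prism 40 mm high, 64 long, seen from above 28 mm wide at the thick end (-x), 12 at the thin end (+x). Origin mid-length, mid-height, 7 mm in from the straight long face, which lies at y=-7 mm, along x; the slope faces +y (y=21 mm at the thick end, 5 at the thin). z up. End faces x=-32, +32 mm. About 60 g
- wedge3: Loose on the bench; orange plastic wedge on its side: prism 40 mm high, 64 long, seen from above 28 mm wide at the thick end (-x), 12 at the thin end (+x). Origin mid-length, mid-height, 7 mm in from the straight long face, which lies at y=-7 mm, along x; the slope faces +y (y=21 mm at the thick end, 5 at the thin). z up. End faces x=-32, +32 mm. About 60 g
- wedge4: Loose on the bench; orange plastic wedge on its side: prism 40 mm high, 64 long, seen from above 28 mm wide at the thick end (-x), 12 at the thin end (+x). Origin mid-length, mid-height, 7 mm in from the straight long face, which lies at y=-7 mm, along x; the slope faces +y (y=21 mm at the thick end, 5 at the thin). z up. End faces x=-32, +32 mm. About 60 g
- level: bystander: yellow spirit level, 220 x 24 x 45 mm high; origin at its underside (middle)
- foot: bystander: spare machine foot: black rubber disc, 44 mm across, with a steel stem, 48 mm high; origin at its underside (middle)
- detergent: bystander: blue detergent bottle, 72 mm across, 210 mm tall; origin at its underside (middle)
- soap: bystander: pale yellow bar of soap, 55 x 85 x 28 mm; origin at its underside (middle)
- scoop: bystander: white plastic measuring cup, 64 mm across, 55 mm high; origin at its underside (middle)
- spanner: bystander: steel spanner lying flat; origin at its underside
- brush: bystander: scrubbing brush, wooden back on pale bristles, 40 x 130 x 36 mm; origin at its underside (middle)

How it is judged (in metres and radians):
On the way, in this order (a step that is already met when the one before it is completed fails the run):
1. all four wedges lie flat on the rack's floor between wall and plate, along the rack's x axis (x of wedge1 in the frame of rack between -0.01 and 0.01 m and y of wedge1 in the frame of rack between -0.065 and 0.045 m and z of wedge1 in the frame of rack between 0.021 and 0.027 m and angle between the x axis of each of wedge1, wedge2, wedge3, wedge4 and the x axis of rack, either way round below 0.12 rad and x of wedge2 in the frame of rack between -0.01 and 0.01 m and y of wedge2 in the frame of rack between -0.065 and 0.045 m and z of wedge2 in the frame of rack between 0.021 and 0.027 m and x of wedge3 in the frame of rack between -0.01 and 0.01 m and y of wedge3 in the frame of rack between -0.065 and 0.045 m and z of wedge3 in the frame of rack between 0.021 and 0.027 m and x of wedge4 in the frame of rack between -0.01 and 0.01 m and y of wedge4 in the frame of rack between -0.065 and 0.045 m and z of wedge4 in the frame of rack between 0.021 and 0.027 m), for 0.2 s.
2. the end plate is slid up against the block (value of joint plate above 0.039 m), for 0.2 s.
At the end, for the whole second after the job is handed in: All four wedges at rest, flat on the rack floor (height within 3 mm), within 10 mm of its middle line, under 85 mm from the wall, parallel to its x axis within 0.12 rad; the plate within 6 mm of the ideal 80 mm block (joint above 0.039), possible only if the wedges alternate (x of wedge1 in the frame of rack between -0.01 and 0.01 m and y of wedge1 in the frame of rack between -0.065 and 0.02 m and z of wedge1 in the frame of rack between 0.021 and 0.027 m and angle between the x axis of each of wedge1, wedge2, wedge3, wedge4 and the x axis of rack, either way round below 0.12 rad and x of wedge2 in the frame of rack between -0.01 and 0.01 m and y of wedge2 in the frame of rack between -0.065 and 0.02 m and z of wedge2 in the frame of rack between 0.021 and 0.027 m and x of wedge3 in the frame of rack between -0.01 and 0.01 m and y of wedge3 in the frame of rack between -0.065 and 0.02 m and z of wedge3 in the frame of rack between 0.021 and 0.027 m and x of wedge4 in the frame of rack between -0.01 and 0.01 m and y of wedge4 in the frame of rack between -0.065 and 0.02 m and z of wedge4 in the frame of rack between 0.021 and 0.027 m and value of joint plate above 0.039 m and linear speed of each of wedge1, wedge2, wedge3, wedge4 below 0.02 m/s); the robot touches nothing.
It fails at once if one of the other things on the bench is moved by more than 30 mm (distance of any of level, foot, detergent, soap, scoop, spanner, brush from where it was at the start of the episode above 0.03 m).
It also fails if it takes over 72 s, if anything falls off the work surface, if the arm or the gripper's body presses on something with over 40 N, if the wrist force passes 120 N, or if a joint passes its speed limit or range.

## Working session

There is one attempt and no reset: what is moved stays moved. The work goes in short steps, Python scripts to look and compute and a shell command to move; the robot and the scene stay as the last step left them, time stands still between calls to the robot, and variables do not carry over. Pictures are saved under pics/ and viewed, at most 10 in all, crops included, and the job is handed in when it is done.

```bash
ls; mkdir -p pics; python3 - <<'E'
from plant import bot, cams, get_obs
import cv2
o=get_obs(); print(o['time'],o['tool_pos'],o['tcp_rot'],o['grip_width'])
for n in ['top','side','wrist']:
    c=cams.capture(n); cv2.imwrite(f'pics/{n}0.png',c['color'][:,:,::-1]); print(n,c['K'].tolist(),c['R'].round(4).tolist(),c['t'].round(1).tolist())
E
```

```text
pics
plant.py
shift.py
0.0 [129.6965246  508.58131674 404.04411943] [-3.14005046e+00 -2.34832280e-04  2.89178607e+00] 91.76639461450861
top [[403.2667304530516, 0.0, 253.553005111848], [0.0, 403.2667304530516, 191.1770446736022], [0.0, 0.0, 1.0]] [[-0.0274, -0.9992, 0.0303], [-0.9869, 0.0222, -0.1597], [0.1589, -0.0343, -0.9867]] [53.3, 522.9, 1007.7]
side [[482.0782729479409, 0.0, 258.1315027486109], [0.0, 482.0782729479409, 196.10914697500067], [0.0, 0.0, 1.0]] [[0.8026, -0.5961, -0.0214], [-0.3651, -0.4625, -0.808], [0.4718, 0.6563, -0.5889]] [-402.4, 278.2, 1010.2]
wrist [[273.7517443305833, 0.0, 257.3693435348044], [0.0, 273.7517443305833, 189.48528658872803], [0.0, 0.0, 1.0]] [[0.2468, 0.9691, -0.0008], [0.9219, -0.2345, 0.3084], [0.2987, -0.0768, -0.9513]] [-524.7, -39.4, 391.4]
```

View pics/top0.png

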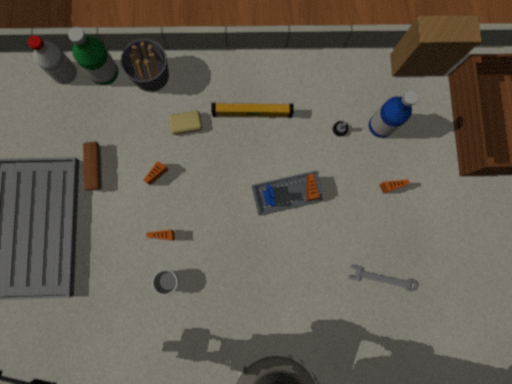

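View pics/side0.png

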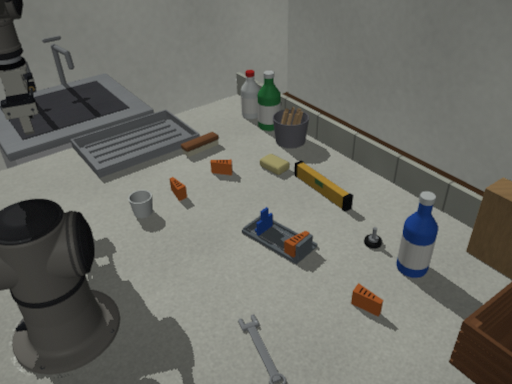

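```bash
cat > h.py <<'E'
import numpy as np, cv2
from scipy.optimize import least_squares, minimize
from plant import bot, cams, get_obs
def proj(c,X):
    p=(np.asarray(X,float)@c['R'].T+c['t'])@c['K'].T; return p[:,:2]/p[:,2:]
def ray(c,uv,z):
    d=c['R'].T@np.linalg.solve(c['K'],[uv[0],uv[1],1.]); C=-c['R'].T@c['t']; return C+d*(z-C[2])/d[2]
W=np.array([[-32,-7],[32,-7],[32,5],[-32,21]],float)
def wedge(p,z=20):   # p: x,y,yaw[,z]
    if len(p)>3: z=p[3]
    co,s=np.cos(p[2]),np.sin(p[2]); q=W@np.array([[co,s],[-s,co]])+p[:2]
    return np.vstack([np.c_[q,np.full(4,z+h)] for h in(-20,20)])
def mask(c,ref,size=3):
    h=cv2.cvtColor(c['color'],cv2.COLOR_RGB2HSV)
    m=cv2.inRange(h,(3,170,70),(14,255,255))
    return cv2.morphologyEx(m,cv2.MORPH_CLOSE,np.ones((size,size)))
def blob(m,uv,r=9e9):
    n,l,st,ce=cv2.connectedComponentsWithStats(m)
    k=[i for i in range(1,n) if st[i,4]>25]
    i=min(k,key=lambda i:np.hypot(*(ce[i]-uv))); return (l==i).astype(np.uint8)*255,ce[i],st[i]
S=8
def cost(p,views,z):
    e=0
    for c,m in views:
        h=cv2.convexHull(np.float32(proj(c,wedge(p,z)))).reshape(-1,2)
        im=np.zeros(m.shape,np.uint8); cv2.fillConvexPoly(im,np.int32(np.round(h*16)),255,cv2.LINE_AA,4)
        e+=np.abs(im.astype(float)-m).sum()/m.sum()
    return e
def fit(views,xy,z=None,yaws=np.arange(0,6.28,.4)):
    best=None
    for y in yaws:
        x0=[*xy,y]+([20.] if z is None else [])
        step=np.diag([8,8,.25]+([5.] if z is None else []))
        r=minimize(cost,x0,args=(views,z),method='Nelder-Mead',options=dict(initial_simplex=np.vstack([x0,np.array(x0)+step]),xatol=.02,fatol=1e-4))
        if best is None or r.fun<best.fun: best=r
    return best
def yawof(o): return o['tcp_rot'][2]
def rows(o,tcp,yaw=None):
    "shift in tool axes"
    from scipy.spatial.transform import Rotation as Ro
    R=Ro.from_euler('xyz',o['tcp_rot']).as_matrix(); d=R.T@(np.array(tcp,float)-o['tool_pos'])
    t=0 if yaw is None else -((yaw-o['tcp_rot'][2]+np.pi/2)%np.pi-np.pi/2)
    return d.round(1),round(t,3)
E
python3 - <<'E'
from h import *
T=cams.capture('top');Sd=cams.capture('side');w=cams.capture('wrist');o=get_obs()
from scipy.spatial.transform import Rotation as Ro
R=Ro.from_euler('xyz',o['tcp_rot']).as_matrix()
print('cam in tool',R.T@(-w['R'].T@w['t']-o['tool_pos']),'\n',R.T@w['R'].T)
mt,ms=mask(T,0),mask(Sd,0)
for n,a,b in [('w1',(313,188),(297,243)),('A',(156,173),(221,167)),('B',(160,235),(178,189)),('C',(394,186),(367,300))]:
    A,ca,sa=blob(mt,a);B,cb,sb=blob(ms,b)
    xy=ray(T,ca,25)[:2]
    r=fit([(T,A),(Sd,B)],xy); r2=fit([(T,A),(Sd,B)],xy,20 if n!='w1' else 24)
    print(n,xy.round(),sa,sb,r.x.round(2),round(r.fun,3),r2.x.round(2),round(r2.fun,3))
for n,uv,z in [('wall?',(313,188),44),('tab',(269,190),73),('brush',(92,165),36),('level l',(213,109),45),('foot',(341,128),48)]: print(n,ray(T,uv,z).round())
E
```

```text
cam in tool [8.34687613e+01 3.51097078e-02 2.01808135e+01] 
 [[ 4.55201440e-04 -9.51216232e-01 -3.08524673e-01]
 [ 9.99999827e-01  3.18263609e-04  4.94170691e-04]
 [-3.71871007e-04 -3.08524844e-01  9.51216212e-01]]
w1 [ 532. -114.] [307 174  12  26 230] [285 232  24  25 238] [ 5.3931e+02 -1.1527e+02  3.8000e-01  2.4360e+01] 1.389 [ 5.3892e+02 -1.1551e+02  3.4000e-01] 1.39
A [586. 300.] [145 162  21  20 170] [211 160  21  15 259] [587.03 305.52   2.25  17.49] 1.336 [586.86 305.21   2.25] 1.344
B [419. 280.] [147 231  26   9 160] [170 178  16  22 212] [422.19 284.26   1.57  20.58] 1.092 [422.8  284.18   1.55] 1.093
C [ 535. -334.] [381 180  28  12 192] [352 284  30  32 548] [ 534.04 -342.01    5.1    20.3 ] 0.773 [ 534.97 -344.28   -1.19] 0.772
wall? [ 529. -115.   44.]
tab [521.   2.  73.]
brush [604. 460.  36.]
level l [748. 143.  45.]
foot [ 689. -198.   48.]
```

View pics/wrist0.png

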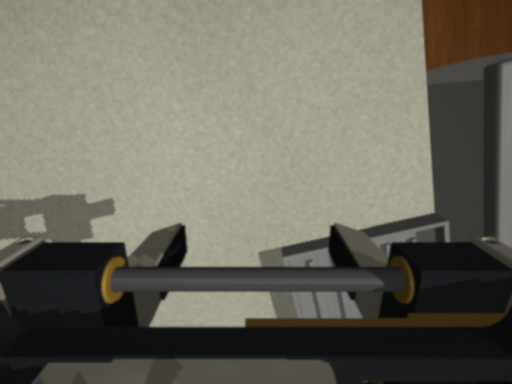

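```bash
python3 shift.py '{"jaw": [92,92,92,92,92],"x": [-60,-120,-180,-240,-300],"y": [-15,-30,-45,-60,-75],"z": [0,0,0,0,0],"turn": [0,0,0,0,0]}'; python3 shift.py '{"jaw": [92,92,92,92],"x": [-60,-129,-129,-129],"y": [-14,-30,-30,-30],"z": [0,0,0,0],"turn": [0,0,0,0]}'; python3 - <<'E'
from h import *
w=cams.capture('wrist'); np.save('pics/w1.npy',w,allow_pickle=True)
cv2.imwrite('pics/w1.png',w['color'][:,:,::-1])
for p in [(587,303,20),(420,283,20)]: print(proj(w,[p]))
E
```

```text
time: 0.92
tool_pos: [403.5, 360.7, 404.8]
tcp_rot: [3.141, 0.0, 2.892]
contact_force: [0.5, 1.2, 0.9]
grip_width: 91.8
finger_force: 0.0
time: 1.42
tool_pos: [519.5, 300.7, 404.2]
tcp_rot: [-3.141, -0.001, 2.891]
contact_force: [-0.5, 1.3, 0.0]
grip_width: 91.7
finger_force: 0.0
[[270.46131163 209.80177991]]
[[223.93024731  93.87675946]]
```

View pics/w1.png

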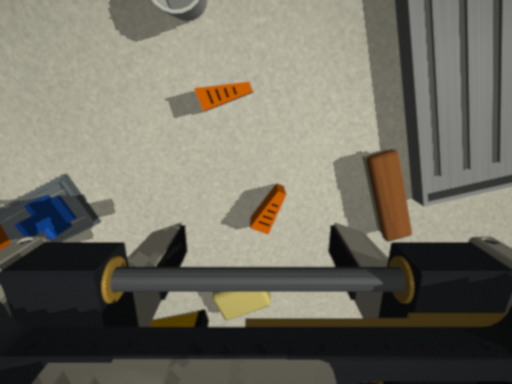

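```bash
sed -i 's/(3,170,70),(14,255,255)/(2,150,40),(17,255,255)/' h.py; python3 - <<'E'
from h import *
w=np.load('pics/w1.npy',allow_pickle=True).item()
T=cams.capture('top');Sd=cams.capture('side')
vis=w['color'].copy()
for n,xy,k in [('A',(587,303),[(w,(268,209)),(T,(156,173)),(Sd,(221,167))]),('B',(420,283),[(w,(222,96)),(T,(160,235)),(Sd,(178,189))])]:
    v=[]
    for c,uv in k:
        b,ce,st=blob(mask(c,0,5 if c is w else 3),uv); v.append((c,b)); print(st)
    for vv,z in [(v[:1],20),(v,None),([v[0],v[2]],None)]:
        r=fit(vv,xy,z); print(n,r.x.round(2),round(r.fun,3), [round(cost(r.x,[q],20),3) for q in vv])
    r=fit(v[:1],xy,20)
    cv2.polylines(vis,[np.int32(cv2.convexHull(np.float32(proj(w,wedge(r.x)))))],1,(0,0,255))
    cv2.putText(vis,'T',np.int32(proj(w,wedge(r.x))[7]),0,.4,(0,0,255))
cv2.imwrite('pics/w1v.png',cv2.resize(vis[50:250,150:350,::-1],None,fx=3,fy=3,interpolation=cv2.INTER_NEAREST))
E
```

```text
[251 185  35  49 885]
[159 230  15  10 122]
[211 160  21  15 271]
A [584.14 305.01   2.59] 0.203 [np.float64(0.203)]
A [586.81 303.72   2.51  16.17] 4.306 [np.float64(0.201), np.float64(3.781), np.float64(0.323)]
A [584.88 305.14   2.58  17.75] 0.502 [np.float64(0.19), np.float64(0.312)]
[195  82  57  29 935]
[159 230  15  10 122]
[170 178  16  22 218]
B [422.93 285.96   1.64] 0.192 [np.float64(0.192)]
B [423.2  285.27   1.6   18.16] 1.834 [np.float64(0.21), np.float64(1.284), np.float64(0.339)]
B [423.11 285.73   1.6   19.57] 0.541 [np.float64(0.205), np.float64(0.336)]
```

View pics/w1v.png

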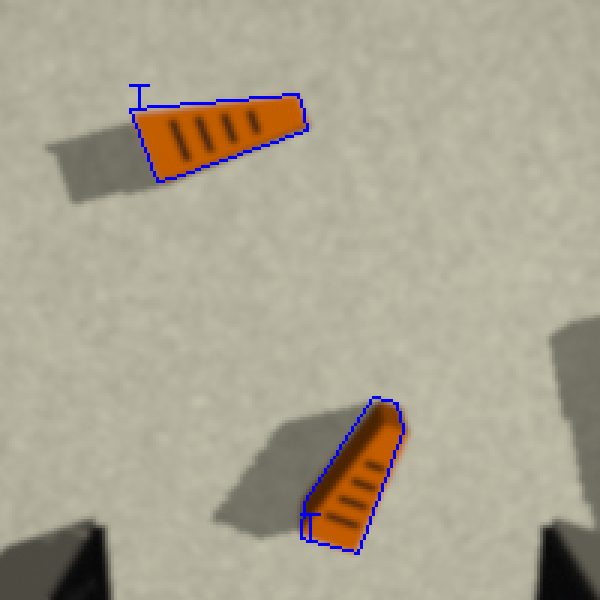

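```bash
python3 shift.py '{"jaw": [92,92,92,92,92],"x": [-13,-26,-39,-52,-62],"y": [4,8,12,16,20],"z": [20,40,60,80,104],"turn": [0.188,0.376,0.564,0.752,0.94]}'; python3 shift.py '{"jaw": [92,92,92,92,92],"x": [0,0,0,0,0],"y": [0,0,0,0,0],"z": [0,0,0,0,0],"turn": [0.188,0.376,0.564,0.752,0.94]}'; python3 shift.py '{"jaw": [92,92],"x": [0,0],"y": [0,0],"z": [0,0],"turn": [0,0]}'; cat > look.py <<'E'
from h import *; import sys
name=sys.argv[1]; x,y,yaw=map(float,sys.argv[2:5]); s=float(sys.argv[5]); z=float(sys.argv[6]) if len(sys.argv)>6 else 20
w=cams.capture('wrist'); o=get_obs(); np.save(f'pics/{name}.npy',w,allow_pickle=True)
uv=proj(w,[(x,y,z)])[0]; b,ce,st=blob(mask(w,0,9),uv)
r=fit([(w,b)],(x,y),z,yaw+np.array([-.3,-.1,.1,.3])); r4=fit([(w,b)],(x,y),None,[r.x[2]])
print('wedge',r.x.round(3),round(r.fun,3),'free z',r4.x.round(2),round(r4.fun,3),'blob',st)
p=r.x; ty=p[2]+s*np.pi/2
print('tcp',o['tool_pos'].round(1),o['tcp_rot'].round(3),'shift to grasp',rows(o,[p[0],p[1],159+z+3],ty))
vis=w['color'].copy(); cv2.polylines(vis,[np.int32(cv2.convexHull(np.float32(proj(w,wedge(p,z)))))],1,(0,0,255))
cv2.imwrite(f'pics/{name}.png',vis[:,:,::-1])
E
python3 look.py a2 585 305 2.58 -1
```

```text
time: 2.2
tool_pos: [583.8, 306.4, 300.9]
tcp_rot: [3.14, -0.0, 1.95]
contact_force: [0.1, -0.3, 0.3]
grip_width: 91.7
finger_force: 0.0
time: 2.82
tool_pos: [583.3, 306.4, 301.3]
tcp_rot: [3.142, -0.0, 1.013]
contact_force: [0.8, 0.8, 0.7]
grip_width: 92.0
finger_force: 0.0
time: 3.08
tool_pos: [583.9, 305.7, 301.0]
tcp_rot: [3.142, -0.0, 1.022]
contact_force: [0.5, -1.0, 0.1]
grip_width: 91.9
finger_force: 0.0
wedge [584.053 304.6     2.503] 0.102 free z [582.39 300.67   2.51   8.23] 0.047 blob [ 224  177   69   43 2033]
tcp [584.1 305.5 301. ] [ 3.142 -0.     1.021] shift to grasp (array([ -0.8,   0.5, 119. ]), np.float64(0.088))
```

View pics/a2.png

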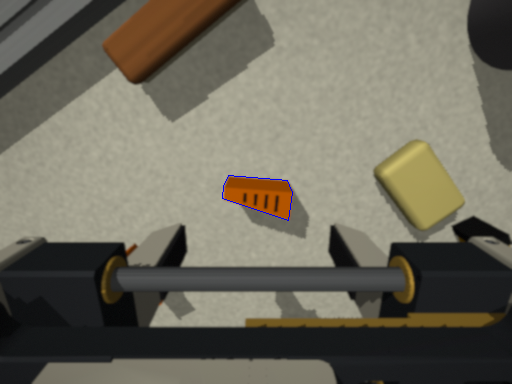

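```bash
python3 shift.py '{"jaw": [92,92,92,45,45],"x": [-1,-1,-1,-1,-1],"y": [0.5,0.5,0.5,0.5,0.5],"z": [56,108,113,113,113],"turn": [0.088,0.088,0.088,0.088,0.088]}'; python3 shift.py '{"jaw": [45,45],"x": [0,0],"y": [0,0],"z": [0,0],"turn": [0,0]}';python3 shift.py '{"jaw": [45,45],"x": [0,0],"y": [0,0],"z": [0,0],"turn": [0,0]}'
```

```text
time: 3.75
tool_pos: [585.3, 304.3, 190.5]
tcp_rot: [3.139, -0.004, 0.929]
contact_force: [-0.0, -0.3, 0.4]
grip_width: 76.3
finger_force: 0.0
time: 4.0
tool_pos: [584.8, 304.1, 189.6]
tcp_rot: [3.14, -0.003, 0.929]
contact_force: [-1.0, -0.3, 6.7]
grip_width: 63.7
finger_force: 30.0
time: 4.25
tool_pos: [584.8, 304.1, 189.6]
tcp_rot: [3.14, -0.003, 0.929]
contact_force: [-0.8, 0.3, 6.6]
grip_width: 63.0
finger_force: 30.0
```

```bash
python3 shift.py '{"jaw": [45,45,45,45,45],"x": [0,-30,-75,-125,-175],"y": [0,15,38,64,90],"z": [-60,-110,-150,-150,-150],"turn": [0,-0.18,-0.36,-0.54,-0.7]}'; python3 shift.py '{"jaw": [45],"x": [0],"y": [0],"z": [0],"turn": [0]}'; python3 - <<'E'
from h import *
o=get_obs(); print(o['tool_pos'],o['tcp_rot'],rows(o,[520,-80,340],1.73))
E
```

```text
time: 4.88
tool_pos: [551.1, 108.3, 339.0]
tcp_rot: [3.139, 0.0, 1.635]
contact_force: [0.7, 0.4, -0.5]
grip_width: 63.9
finger_force: 30.0
time: 5.0
tool_pos: [551.2, 106.4, 338.4]
tcp_rot: [3.141, 0.001, 1.626]
contact_force: [0.6, 0.6, -0.7]
grip_width: 63.6
finger_force: 30.0
[551.22572999 106.43233411 338.41763786] [3.14137022e+00 7.61344216e-04 1.62597404e+00] (array([-184.4,  -41.5,   -1.5]), np.float64(-0.104))
```

```bash
python3 shift.py '{"jaw": [45,45,45,45,45],"x": [-60,-120,-180,-184,-184],"y": [-14,-27,-40,-41,-41],"z": [0,0,0,0,0],"turn": [-0.1,-0.1,-0.1,-0.1,-0.1]}';  python3 - <<'E'
from h import *
w=cams.capture('wrist'); np.save('pics/r1.npy',w,allow_pickle=True)
T=cams.capture('top');S=cams.capture('side');np.save('pics/r1T.npy',T);np.save('pics/r1S.npy',S)
cv2.imwrite('pics/r1.png',cv2.resize(w['color'][:260,120:440,::-1],None,fx=2.3,fy=2.3,interpolation=cv2.INTER_CUBIC))
E
```

```text
time: 5.62
tool_pos: [521.7, -75.7, 337.8]
tcp_rot: [3.141, -0.001, 1.728]
contact_force: [0.1, -0.0, -0.9]
grip_width: 63.9
finger_force: 30.0
```

View pics/r1.png

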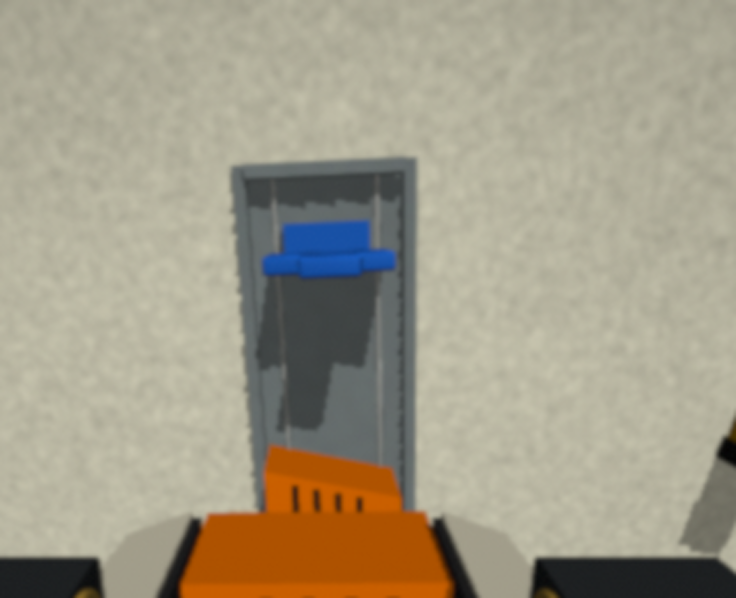

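```bash
python3 - <<'E'
from h import *
w=np.load('pics/r1.npy',allow_pickle=True).item();T=np.load('pics/r1T.npy',allow_pickle=True).item();S=np.load('pics/r1S.npy',allow_pickle=True).item()
f=lambda u,v:(120+u/2.3,v/2.3)
print('C',-w['R'].T@w['t'])
for n,p,z in [('bl',(232,168),10),('br',(416,158),10),('l2',(258,500),10),('r2',(414,505),10),('tabL',(302,268),73),('tabR',(360,266),73),('plL',(263,266),45),('plR',(395,261),45),('w1 thickcorner',(266,475),44),('w1 thin',(401,495),44)]:
    print(n,ray(w,f(*p),z).round(1))
b,ce,st=blob(mask(T,0,3),(313,188));b2,ce2,st2=blob(mask(S,0,3),(297,243));print(st,st2)
r=fit([(T,b),(S,b2)],(532,-115),None,[0,.15,.3]);print(r.x,r.fun)
r=fit([(S,b2)],(532,-115),24,[0,.15,.3]);print(r.x,r.fun)
cv2.imwrite('pics/side1.png',cv2.resize(np.vstack([S['color'][190:270,220:340],T['color'][155:225,240:360]])[:,:,::-1],None,fx=4,fy=4,interpolation=cv2.INTER_CUBIC))
E
```

```text
C [509.1245928    7.17280157 317.78623503]
bl [467.6  28.6  10. ]
br [548.8  45.7  10. ]
l2 [ 500.2 -131.2   10. ]
r2 [ 582.6 -121.1   10. ]
tabL [506.1  -6.2  73. ]
tabR [527.6  -2.1  73. ]
plL [489.5  -9.5  45. ]
plR [543.7   1.1  45. ]
w1 thickcorner [ 503.2 -102.8   44. ]
w1 thin [ 567.4 -102.8   44. ]
[380 180  29  13 204] [284 232  25  25 255]
[ 3.22754603e+03  3.04017387e+03  2.72452719e+00 -3.61803054e+03] 1.8857362552864283
[ 540.09246057 -106.33591315    0.60449814] 0.7771780084582853
```

View pics/side1.png

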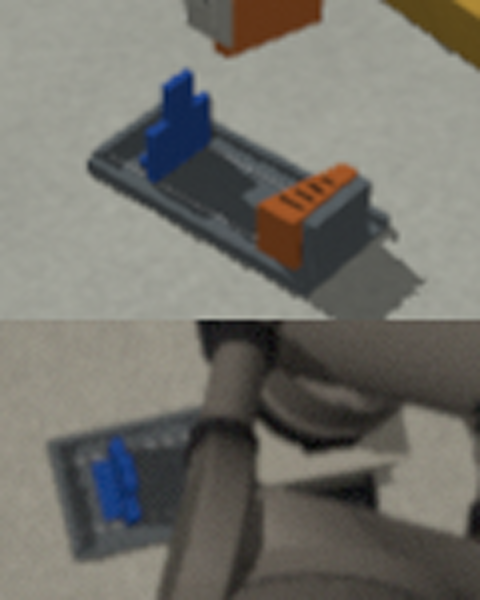

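```bash
python3 - <<'E'
from h import *
w=np.load('pics/r1.npy',allow_pickle=True).item()
f=lambda u,v:(120+u/2.3,v/2.3)
tcp=np.array([521.7,-75.7]);a=1.728
for p,z in [((205,513),150),((428,513),150),((187,584),190),((448,584),190)]:
    d=ray(w,f(*p),z)[:2]-tcp; print('tool x,y',d@[np.cos(a),np.sin(a)],d@[np.sin(a),-np.cos(a)])
o=get_obs();yaw=.20;O=np.array([528.1,-60.8])
ex=np.array([np.cos(yaw),np.sin(yaw)]);ey=np.array([-ex[1],ex[0]])
for y in(-29,): print(o['tool_pos'],o['tcp_rot'],rows(o,[*(O+y*ey),193],yaw+np.pi/2))
E
```

```text
tool x,y 5.968862817190106 -31.65447719632915
tool x,y 5.947867451267086 33.37165088062406
tool x,y 6.599514283093614 -29.09999561751938
tool x,y 6.573254846296745 31.148774933843036
[521.75721691 -74.61373231 337.71894137] [ 3.14139999e+00 -4.01531174e-04  1.73075917e+00] (array([-16.4,   9.6, 144.7]), np.float64(-0.04))
```

```bash
python3 shift.py '{"jaw": [45,45,45,45,45],"x": [-13,-13,-13,-13,-13],"y": [9,9,9,9,9],"z": [60,110,130,140,143.5],"turn": [-0.04,-0.04,-0.04,-0.04,-0.04]}'; python3 shift.py '{"jaw": [45],"x": [0],"y": [0],"z": [0],"turn": [0]}'; python3 shift.py '{"jaw": [45,45,45],"x": [-2,-4,-4],"y": [0,0,0],"z": [0,0,0],"turn": [0,0,0]}'; python3 shift.py '{"jaw": [45,45],"x": [-1.5,-1.5],"y": [0,0],"z": [0,0],"turn": [0,0]}'
```

```text
time: 6.4
tool_pos: [532.7, -86.9, 194.2]
tcp_rot: [3.141, -0.0, 1.77]
contact_force: [-0.8, -0.0, 0.1]
grip_width: 63.5
finger_force: 30.0
time: 6.52
tool_pos: [532.7, -87.3, 194.9]
tcp_rot: [3.14, 0.001, 1.769]
contact_force: [-0.4, 0.6, 0.2]
grip_width: 64.0
finger_force: 30.0
time: 6.9
tool_pos: [533.3, -90.8, 195.0]
tcp_rot: [3.14, -0.001, 1.768]
contact_force: [0.5, 6.6, 3.5]
grip_width: 63.5
finger_force: 30.0
time: 7.15
tool_pos: [533.5, -91.2, 195.0]
tcp_rot: [3.14, -0.004, 1.768]
contact_force: [-0.3, 14.1, 5.6]
grip_width: 63.9
finger_force: 30.0
```

```bash
python3 shift.py '{"jaw": [45,45,92,92,92],"x": [1,1,1,1,1],"y": [0,0,0,0,0],"z": [1,1,1,1,1],"turn": [0,0,0,0,0]}'; python3 shift.py '{"jaw": [92],"x": [0],"y": [0],"z": [0],"turn": [0]}'; python3 shift.py '{"jaw": [92,92,92,92],"x": [0,0,0,0],"y": [0,0,0,0],"z": [-50,-110,-150,-150],"turn": [0,0,0,0]}';  python3 - <<'E'
from h import *
w=cams.capture('wrist'); np.save('pics/r2.npy',w,allow_pickle=True)
for p in [(-32,7+0),(32,7)]: pass
vis=w['color'].copy(); yaw=.2;O=np.array([528.1,-60.8]);ex=np.array([np.cos(yaw),np.sin(yaw)]);ey=np.array([-ex[1],ex[0]])
h=mask(w,0,9); print('grid', [proj(w,[[*(O+x*ex-25*ey),44]]).round(1).tolist() for x in(-32,32)])
c=O-32*ey; cv2.polylines(vis,[np.int32(cv2.convexHull(np.float32(proj(w,wedge([*c,yaw+np.pi],24)))))],1,(0,0,255))
cv2.imwrite('pics/r2.png',cv2.resize(vis[100:260,140:380,::-1],None,fx=3,fy=3,interpolation=cv2.INTER_CUBIC))
o=get_obs();print(rows(o,[423,286,290],.05),rows(o,[535,-343,300],1.95))
E
```

```text
time: 7.78
tool_pos: [533.3, -92.4, 193.4]
tcp_rot: [3.141, 0.0, 1.768]
contact_force: [0.3, 0.1, -0.2]
grip_width: 88.7
finger_force: 0.0
time: 7.9
tool_pos: [533.3, -92.3, 193.2]
tcp_rot: [3.142, 0.0, 1.769]
contact_force: [0.0, -0.6, -0.3]
grip_width: 91.6
finger_force: 0.0
time: 8.4
tool_pos: [533.8, -92.3, 346.7]
tcp_rot: [3.135, 0.004, 1.769]
contact_force: [-0.0, 1.1, -0.0]
grip_width: 91.7
finger_force: 0.0
grid [[[225.5, 175.6]], [[285.5, 175.4]]]
(array([392.5, -33.9,  53.7]), np.float64(-1.423)) (array([-246.2,  -47.8,   44.6]), np.float64(-0.181))
```

View pics/r2.png

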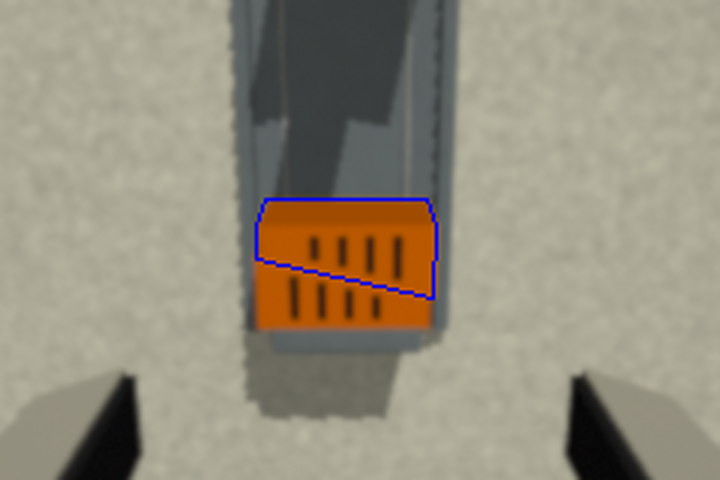

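```bash
python3 shift.py '{"jaw": [92,92,92,92,92],"x": [-60,-120,-180,-240,-246],"y": [-12,-24,-36,-48,-48],"z": [0,0,0,0,0],"turn": [0,0,0,0,0]}'; python3 shift.py '{"jaw": [92],"x": [0],"y": [0],"z": [0],"turn": [0]}'; sed -i 's/+np.array(\[-.3,-.1,.1,.3\])/+np.array([-.4,-.1,.2,.5])/' look.py; python3 look.py c1 535 -343 -1.19 1
```

```text
time: 9.07
tool_pos: [533.4, -346.6, 340.3]
tcp_rot: [-3.139, -0.002, 1.764]
contact_force: [0.1, 0.5, -0.5]
grip_width: 91.7
finger_force: 0.0
time: 9.2
tool_pos: [534.3, -342.6, 341.2]
tcp_rot: [-3.14, -0.003, 1.768]
contact_force: [0.9, 0.0, -0.2]
grip_width: 91.5
finger_force: 0.0
wedge [ 534.325 -340.912   -1.237] 0.147 free z [ 5.3534e+02 -3.4507e+02 -1.2600e+00 -2.2000e-01] 0.058 blob [ 248  146   26   65 1180]
tcp [ 534.6 -341.7  341.7] [-3.140e+00 -3.000e-03  1.769e+00] shift to grasp (array([  0.4,   0.2, 159.7]), np.float64(1.436))
```

View pics/c1.png

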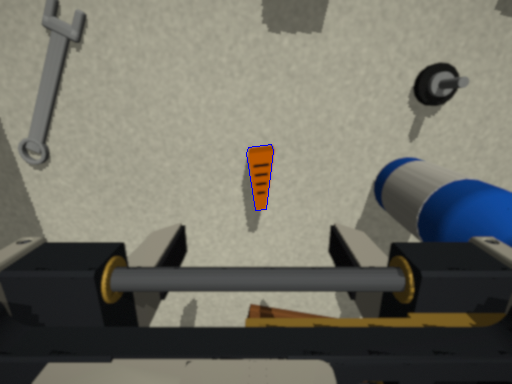

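```bash
python3 shift.py '{"jaw": [92,92,92,92,92],"x": [0,0,0,0,0],"y": [0,0,0,0,0],"z": [0,10,20,30,40],"turn": [0.188,0.376,0.564,0.752,0.94]}';python3 shift.py '{"jaw": [92,92,92,92],"x": [0,0,0,0],"y": [0,0,0,0],"z": [0,0,0,0],"turn": [0.188,0.376,0.496,0.496]}'; python3 look.py c2 535 -342 -1.237 1
```

```text
time: 9.88
tool_pos: [535.0, -340.4, 302.8]
tcp_rot: [-3.141, -0.0, 0.828]
contact_force: [0.4, 0.2, 0.1]
grip_width: 91.8
finger_force: 0.0
time: 10.38
tool_pos: [535.0, -340.8, 303.1]
tcp_rot: [-3.141, 0.0, 0.339]
contact_force: [0.3, -0.6, -0.3]
grip_width: 91.6
finger_force: 0.0
wedge [ 534.645 -340.227   -1.289] 0.147 free z [ 527.12 -341.34   -1.25   -2.23] 0.064 blob [ 223  166   69   37 1912]
tcp [ 534.9 -341.2  303.2] [-3.141  0.     0.34 ] shift to grasp (array([  0. ,  -0.9, 121.2]), np.float64(0.058))
```

```bash
python3 shift.py '{"jaw": [92,92,92,45,45],"x": [0,0,0,0,0],"y": [-1,-1,-1,-1,-1],"z": [60,108,114,114,114],"turn": [0.04,0.04,0.04,0.04,0.04]}'; python3 shift.py '{"jaw": [45,45],"x": [0,0],"y": [0,0],"z": [0,0],"turn": [0,0]}';python3 shift.py '{"jaw": [45,45],"x": [0,0],"y": [0,0],"z": [0,0],"turn": [0,0]}'; python3 - <<'E'
from h import *
o=get_obs(); print(o['tool_pos'],o['tcp_rot'],rows(o,[525,-60,340],1.77))
E
```

```text
time: 11.05
tool_pos: [535.0, -342.2, 191.7]
tcp_rot: [3.138, -0.002, 0.296]
contact_force: [0.4, -0.3, 0.9]
grip_width: 76.8
finger_force: 0.0
time: 11.3
tool_pos: [534.6, -341.9, 190.9]
tcp_rot: [3.14, -0.002, 0.295]
contact_force: [-0.9, 1.2, 7.3]
grip_width: 63.9
finger_force: 30.0
time: 11.55
tool_pos: [534.6, -341.9, 190.9]
tcp_rot: [3.14, -0.002, 0.295]
contact_force: [-1.2, 1.8, 6.6]
grip_width: 63.9
finger_force: 30.0
[ 534.6027596  -341.94846334  190.91284661] [ 3.13971415e+00 -1.53169589e-03  2.95422756e-01] (array([  73.1, -272.2, -149.5]), np.float64(-1.475))
```

```bash
python3 shift.py '{"jaw": [45,45,45,45,45],"x": [0,0,10,26,42],"y": [0,0,-40,-95,-155],"z": [-55,-110,-150,-150,-150],"turn": [0,-0.1,-0.28,-0.46,-0.64]}'; python3 - <<'E'
from h import *
o=get_obs(); print(rows(o,[525,-60,340],1.77))
E
python3 shift.py '{"jaw": [45],"x": [0],"y": [0],"z": [0],"turn": [-0.188]}'; python3 - <<'E'
from h import *
o=get_obs(); print(o['tcp_rot'],rows(o,[525,-60,340],1.77))
E
```

```text
time: 12.18
tool_pos: [529.0, -180.1, 340.2]
tcp_rot: [3.139, -0.001, 0.94]
contact_force: [0.0, -0.0, -2.0]
grip_width: 63.4
finger_force: 30.0
(array([ 94.6, -74. ,   0.1]), np.float64(-0.83))
time: 12.3
tool_pos: [528.9, -177.2, 339.9]
tcp_rot: [-3.141, -0.001, 1.134]
contact_force: [0.5, -1.0, -1.2]
grip_width: 63.7
finger_force: 30.0
[-3.14109322e+00 -9.04441542e-04  1.13364338e+00] (array([ 1.045e+02, -5.320e+01,  1.000e-01]), np.float64(-0.636))
```

```bash
python3 shift.py '{"jaw": [45,45,45,45,45],"x": [35,70,104,104,104],"y": [-18,-36,-53,-53,-53],"z": [0,0,0,0,0],"turn": [-0.188,-0.376,-0.564,-0.636,-0.636]}'; cat > held.py <<'E'
from h import *; import sys
w=cams.capture('wrist'); o=get_obs(); m=mask(w,0,3)
m=cv2.morphologyEx(m,cv2.MORPH_OPEN,np.ones((3,3)))
tcp=o['tool_pos']; a=o['tcp_rot'][2]; zb=tcp[2]-159-9-20
# bottom edge of the held wedge's far face: uppermost orange pixel per column in rows 215..
# (bottom ridge: expected for origin at tool (0,0))
for u in range(212,306,8):
    col=np.flatnonzero(m[:,u]); col=col[col>200]
    if len(col)==0: continue
    # last contiguous run
    runs=np.split(col,np.flatnonzero(np.diff(col)>1)+1); v=runs[-1][0]
    d=ray(w,(u,v-.5),zb)[:2]-tcp[:2]; print(u,v,'tool x %.1f y %.1f'%(d@[np.cos(a),np.sin(a)],d@[np.sin(a),-np.cos(a)]))
np.save('pics/held.npy',w,allow_pickle=True); cv2.imwrite('pics/held.png',w['color'][:,:,::-1])
yaw=.2;O=np.array([528.1,-60.8]);ex=np.array([np.cos(yaw),np.sin(yaw)]);ey=np.array([-ex[1],ex[0]])
print(tcp,o['tcp_rot'],rows(o,[*(O+float(sys.argv[1])*ey),194.5],yaw+np.pi/2))
E
python3 held.py -18
```

```text
time: 12.92
tool_pos: [526.5, -64.2, 339.6]
tcp_rot: [3.141, 0.0, 1.759]
contact_force: [0.6, 0.0, 0.0]
grip_width: 63.8
finger_force: 30.0
212 205 tool x 19.4 y -29.0
220 206 tool x 18.7 y -23.8
228 207 tool x 18.0 y -18.6
236 201 tool x 22.2 y -13.2
244 201 tool x 22.2 y -8.0
252 201 tool x 22.2 y -2.8
260 201 tool x 22.2 y 2.5
268 201 tool x 22.3 y 7.7
276 201 tool x 22.3 y 12.9
284 201 tool x 22.3 y 18.2
292 221 tool x 8.0 y 24.0
300 223 tool x 6.6 y 29.4
[526.5766365  -64.59288741 339.50146153] [3.14108175e+00 2.77861780e-04 1.75733626e+00] (array([-14.5,   2.4, 145. ]), np.float64(-0.013))
```

```bash
python3 shift.py '{"jaw": [45,45,45,45,45],"x": [-9.5,-9.5,-9.5,-9.5,-9.5],"y": [2,2,2,2,2],"z": [60,110,130,140,143.5],"turn": [-0.013,-0.013,-0.013,-0.013,-0.013]}'; python3 shift.py '{"jaw": [45],"x": [0],"y": [0],"z": [0],"turn": [0]}'; python3 shift.py '{"jaw": [45,45,45],"x": [-2,-4,-4],"y": [0,0,0],"z": [0,0,0],"turn": [0,0,0]}'; python3 shift.py '{"jaw": [45,45],"x": [-1.5,-1.5],"y": [0,0],"z": [0,0],"turn": [0,0]}'
```

```text
time: 13.6
tool_pos: [530.6, -73.9, 195.8]
tcp_rot: [3.141, 0.0, 1.771]
contact_force: [0.4, 0.1, -0.2]
grip_width: 63.8
finger_force: 30.0
time: 13.72
tool_pos: [530.7, -73.7, 196.5]
tcp_rot: [3.14, 0.001, 1.771]
contact_force: [-0.3, -0.1, -0.4]
grip_width: 63.8
finger_force: 30.0
time: 14.1
tool_pos: [531.0, -76.4, 196.4]
tcp_rot: [3.141, -0.002, 1.771]
contact_force: [-2.0, 7.5, 3.3]
grip_width: 63.6
finger_force: 34.3
time: 14.35
tool_pos: [531.0, -77.0, 196.3]
tcp_rot: [-3.141, -0.004, 1.77]
contact_force: [-1.6, 13.2, 5.0]
grip_width: 63.6
finger_force: 36.9
```

```bash
python3 shift.py '{"jaw": [45,45,92,92,92],"x": [1,1,1,1,1],"y": [0,0,0,0,0],"z": [1.3,1.3,1.3,1.3,1.3],"turn": [0,0,0,0,0]}'; python3 shift.py '{"jaw": [92],"x": [0],"y": [0],"z": [0],"turn": [0]}'; python3 shift.py '{"jaw": [92,92,92,92],"x": [0,0,0,0],"y": [0,0,0,0],"z": [-50,-110,-140,-140],"turn": [0,0,0,0]}';  python3 - <<'E'
from h import *
w=cams.capture('wrist'); np.save('pics/r3.npy',w,allow_pickle=True); m=mask(w,0,5)
n,l,st,ce=cv2.connectedComponentsWithStats(m); print(st[1:].tolist())
yaw=.2;O=np.array([528.1,-60.8]);ex=np.array([np.cos(yaw),np.sin(yaw)]);ey=np.array([-ex[1],ex[0]])
for u in range(212,312,8):
    col=np.flatnonzero(m[:,u]); 
    if len(col):
        d=ray(w,(u,col[0]-.5),4)[:2]-O; e=ray(w,(u,col[-1]+.5),44)[:2]-O; print(u,col[0],col[-1],(d@ex).round(1),(d@ey+65).round(1),(e@ey+65).round(1))
o=get_obs();print(o['tool_pos'],rows(o,[423,286,300],.07))
E
```

```text
time: 14.98
tool_pos: [531.5, -78.0, 195.0]
tcp_rot: [3.14, 0.001, 1.772]
contact_force: [-0.1, -0.7, -0.1]
grip_width: 89.1
finger_force: 0.0
time: 15.1
tool_pos: [531.4, -78.2, 194.7]
tcp_rot: [3.141, 0.0, 1.772]
contact_force: [-0.3, 0.9, 0.4]
grip_width: 91.6
finger_force: 0.0
time: 15.6
tool_pos: [531.7, -78.3, 337.1]
tcp_rot: [3.136, 0.003, 1.772]
contact_force: [-0.7, -0.1, -0.1]
grip_width: 91.8
finger_force: 0.0
[[218, 158, 67, 68, 3921]]
220 161 203 -41.0 64.1 26.1
228 158 224 -31.6 67.6 1.5
236 159 223 -22.3 66.5 2.7
244 159 223 -13.1 66.5 2.7
252 159 222 -3.8 66.5 3.9
260 159 221 5.5 66.5 5.1
268 159 220 14.8 66.5 6.2
276 159 219 24.0 66.5 7.4
284 195 203 34.7 22.3 26.0
[531.19178973 -78.12862733 335.11819911] (array([378.4, -33.5,  34.7]), np.float64(-1.44))
```

```bash
python3 - <<'E'
from h import *
w=cams.capture('wrist')
cv2.imwrite('pics/r3.png',cv2.resize(w['color'][80:260,140:380,::-1],None,fx=3,fy=3,interpolation=cv2.INTER_CUBIC))
E
```

```text
(no output)
```

View pics/r3.png

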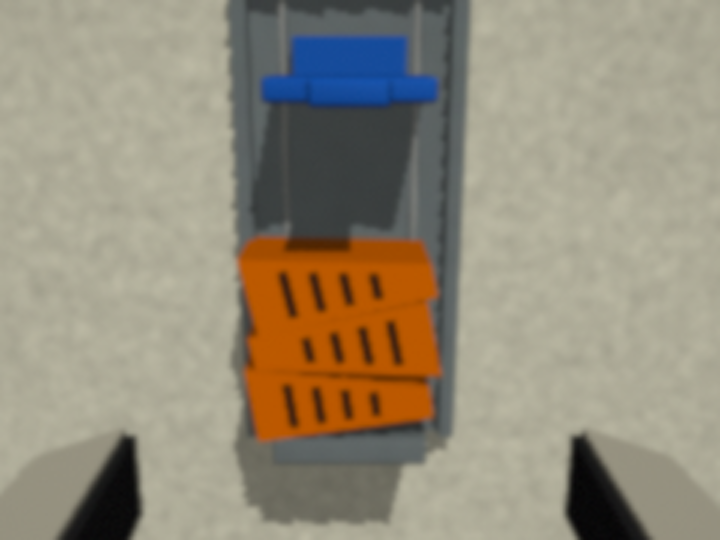

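```bash
python3 shift.py '{"jaw": [0,0,0,0,0],"x": [18,36.5,36.5,36.5,36.5],"y": [15,30.4,30.4,30.4,30.4],"z": [0,0,50,100,130],"turn": [0,0,0,0,0]}'; python3 shift.py '{"jaw": [0,0],"x": [0,0],"y": [0,0],"z": [10,10],"turn": [0,0]}'; python3 shift.py '{"jaw": [0,0,0,0],"x": [-3,-6,-8,-8],"y": [0,0,0,0],"z": [0,0,0,0],"turn": [0,0,0,0]}'
```

```text
time: 16.32
tool_pos: [552.3, -35.8, 200.1]
tcp_rot: [-3.136, -0.003, 1.772]
contact_force: [0.4, 1.0, 0.7]
grip_width: 46.1
finger_force: 0.0
time: 16.58
tool_pos: [553.6, -36.1, 193.6]
tcp_rot: [-3.14, -0.001, 1.772]
contact_force: [0.2, -0.3, 0.9]
grip_width: 26.2
finger_force: 0.0
time: 17.08
tool_pos: [555.4, -44.1, 194.8]
tcp_rot: [3.141, 0.0, 1.771]
contact_force: [-0.4, 1.5, 0.7]
grip_width: 0.6
finger_force: 0.4
```

```bash
python3 shift.py '{"jaw": [0,0,0],"x": [-2,-4,-4],"y": [0,0,0],"z": [0,0,0],"turn": [0,0,0]}'; python3 shift.py '{"jaw": [0,0],"x": [-2,-2],"y": [0,0],"z": [0,0],"turn": [0,0]}';python3 - <<'E'
from h import *
o=get_obs();d=o['tool_pos'][:2]-[528.1,-60.8]; print('rack y from wall of finger face',d@[-.199,.98]+65-9.5)
E
```

```text
time: 17.45
tool_pos: [556.4, -47.8, 194.6]
tcp_rot: [3.141, -0.0, 1.772]
contact_force: [0.6, 4.2, 3.0]
grip_width: 0.8
finger_force: 1.6
time: 17.7
tool_pos: [556.6, -49.9, 194.4]
tcp_rot: [3.141, 0.0, 1.772]
contact_force: [0.8, 2.8, 2.6]
grip_width: 0.6
finger_force: 1.4
rack y from wall of finger face 60.48884570268683
```

```bash
python3 shift.py '{"jaw": [0,0],"x": [-1.5,-1.5],"y": [0,0],"z": [0,0],"turn": [0,0]}';python3 shift.py '{"jaw": [0,0],"x": [-1.5,-1.5],"y": [0,0],"z": [0,0],"turn": [0,0]}';python3 shift.py '{"jaw": [0,0],"x": [-1,-1],"y": [0,0],"z": [0,0],"turn": [0,0]}'
```

```text
time: 17.95
tool_pos: [556.9, -51.3, 194.3]
tcp_rot: [3.141, -0.0, 1.772]
contact_force: [1.3, 3.5, 1.5]
grip_width: 0.5
finger_force: 1.7
time: 18.2
tool_pos: [557.2, -52.8, 194.3]
tcp_rot: [3.142, -0.0, 1.772]
contact_force: [1.9, 3.4, 0.6]
grip_width: 0.1
finger_force: 1.9
time: 18.45
tool_pos: [557.4, -53.5, 194.4]
tcp_rot: [3.141, -0.001, 1.772]
contact_force: [2.4, 5.2, 0.5]
grip_width: 0.3
finger_force: 2.9
```

```bash
python3 shift.py '{"jaw": [0,0],"x": [-1,-1],"y": [0,0],"z": [0,0],"turn": [0,0]}';python3 shift.py '{"jaw": [0,0,60,92,92],"x": [5,5,-10,-25,-25],"y": [0,0,-20,-25,-25],"z": [0,-50,-110,-140,-140],"turn": [0,0,0,0,0]}'; cat > st.py <<'E'
from h import *
w=cams.capture('wrist'); m=mask(w,0,5); np.save('pics/st.npy',w,allow_pickle=True)
yaw=.2;O=np.array([528.1,-60.8]);ex=np.array([np.cos(yaw),np.sin(yaw)]);ey=np.array([-ex[1],ex[0]])
g=lambda uv,z:(lambda d:((d@ex).round(1),(d@ey+65).round(1)))(ray(w,uv,z)[:2]-O)
m[:,:150]=0;m[:,370:]=0
for u in range(208,320,8):
    col=np.flatnonzero(m[:,u])
    if len(col)>5: print(u,col[0],col[-1],'far edge bottom',g((u,col[0]-.5),4),'near edge top',g((u,col[-1]+.5),44))
# left/right extents at top
for v in range(150,235,6):
    r=np.flatnonzero(m[v]); 
    if len(r)>5: print(v,'L',g((r[0]-.5,v),44),'R',g((r[-1]+.5,v),44))
o=get_obs();print(o['tool_pos'],o['tcp_rot'],rows(o,[423,286,300],.07))
E
python3 st.py
```

```text
time: 18.7
tool_pos: [557.5, -53.9, 194.3]
tcp_rot: [3.141, -0.002, 1.771]
contact_force: [1.6, 10.2, 1.3]
grip_width: 0.2
finger_force: 4.7
time: 19.32
tool_pos: [538.1, -85.7, 337.1]
tcp_rot: [3.137, 0.004, 1.77]
contact_force: [-0.2, 0.0, -0.5]
grip_width: 26.1
finger_force: 0.0
216 156 177 far edge bottom (np.float64(-40.7), np.float64(61.3)) near edge top (np.float64(-35.9), np.float64(46.1))
224 151 217 far edge bottom (np.float64(-31.3), np.float64(67.1)) near edge top (np.float64(-29.3), np.float64(1.1))
232 153 217 far edge bottom (np.float64(-22.2), np.float64(64.7)) near edge top (np.float64(-20.7), np.float64(1.1))
240 155 217 far edge bottom (np.float64(-13.0), np.float64(62.4)) near edge top (np.float64(-12.0), np.float64(1.1))
248 157 216 far edge bottom (np.float64(-3.8), np.float64(60.1)) near edge top (np.float64(-3.3), np.float64(2.2))
256 159 216 far edge bottom (np.float64(5.4), np.float64(57.7)) near edge top (np.float64(5.3), np.float64(2.2))
264 161 216 far edge bottom (np.float64(14.7), np.float64(55.3)) near edge top (np.float64(14.0), np.float64(2.2))
272 1
[... 573 characters left out ...]
64(-35.5), np.float64(43.4)) R (np.float64(30.8), np.float64(43.3))
186 L (np.float64(-33.7), np.float64(36.9)) R (np.float64(32.0), np.float64(36.8))
192 L (np.float64(-36.1), np.float64(30.3)) R (np.float64(31.2), np.float64(30.2))
198 L (np.float64(-36.4), np.float64(23.6)) R (np.float64(31.3), np.float64(23.5))
204 L (np.float64(-36.7), np.float64(16.8)) R (np.float64(31.5), np.float64(16.7))
210 L (np.float64(-36.0), np.float64(9.9)) R (np.float64(27.4), np.float64(9.8))
216 L (np.float64(-36.3), np.float64(2.9)) R (np.float64(27.6), np.float64(2.8))
[537.76900032 -84.92997224 335.12430423] [3.14038546e+00 1.46435316e-03 1.77065032e+00] (array([386.4, -38.9,  34.5]), np.float64(-1.441))
```

```bash
python3 shift.py '{"jaw": [92,92,92,92,92],"x": [55,110,165,220,275],"y": [-5,-11,-16,-22,-28],"z": [0,0,0,0,0],"turn": [0.17,0.34,0.51,0.68,0.85]}'; python3 - <<'E'
from h import *
o=get_obs();print(rows(o,[423,286,300],.07),o['tcp_rot'][2])
E
```

```text
time: 20.0
tool_pos: [455.4, 178.9, 332.7]
tcp_rot: [-3.14, 0.003, 0.925]
contact_force: [-0.6, -0.2, -0.6]
grip_width: 79.6
finger_force: 0.0
(array([ 66.1, -90.3,  32.7]), np.float64(0.855)) 0.9248345541529623
```

```bash
python3 shift.py '{"jaw": [92,92,92,92,92],"x": [23,46,66,66,66],"y": [-31,-62,-90,-90,-90],"z": [11,22,33,33,33],"turn": [0.18,0.36,0.54,0.72,0.855]}';python3 shift.py '{"jaw": [92],"x": [0],"y": [0],"z": [0],"turn": [0]}'; sed -i 's/rows(o,\[p\[0\],p\[1\],159+z+3\],ty)/rows(o,[*(p[:2]+float(sys.argv[7])*np.array([-np.sin(p[2]),np.cos(p[2])])),189.5],ty)/' look.py; python3 look.py b2 423 286 1.62 -1 20 -5
```

```text
time: 20.62
tool_pos: [423.0, 284.4, 299.3]
tcp_rot: [3.14, 0.004, 0.072]
contact_force: [0.2, -0.4, -0.3]
grip_width: 91.5
finger_force: 0.0
time: 20.75
tool_pos: [423.4, 284.0, 299.8]
tcp_rot: [3.14, 0.003, 0.077]
contact_force: [0.1, 0.6, 0.1]
grip_width: 92.1
finger_force: 0.0
wedge [423.008 285.377   1.674] 0.14 free z [416.42 284.43   1.67   1.58] 0.059 blob [ 221  178   69   37 1994]
tcp [423.5 283.9 300.1] [3.14e+00 3.00e-03 7.80e-02] shift to grasp (array([  4.9,  -1.8, 110.6]), np.float64(-0.025))
```

```bash
python3 shift.py '{"jaw": [92,92,92,45,45],"x": [5,5,5,5,5],"y": [-2,-2,-2,-2,-2],"z": [55,104,111,111,111],"turn": [-0.02,-0.02,-0.02,-0.02,-0.02]}'; python3 shift.py '{"jaw": [45,45],"x": [0,0],"y": [0,0],"z": [0,0],"turn": [0,0]}';python3 shift.py '{"jaw": [45,45],"x": [0,0],"y": [0,0],"z": [0,0],"turn": [0,0]}'; python3 shift.py '{"jaw": [45,45,45,45,45],"x": [0,0,0,0,0],"y": [0,0,0,0,0],"z": [-60,-110,-145,-145,-145],"turn": [0,-0.17,-0.34,-0.51,-0.68]}'; python3 - <<'E'
from h import *
o=get_obs(); print(o['tool_pos'],o['tcp_rot'],rows(o,[525,-30,345],1.77))
E
```

```text
time: 21.42
tool_pos: [429.5, 286.6, 192.2]
tcp_rot: [-3.14, -0.003, 0.096]
contact_force: [0.4, -0.3, 0.3]
grip_width: 76.0
finger_force: 0.0
time: 21.68
tool_pos: [429.2, 286.4, 191.8]
tcp_rot: [-3.141, -0.002, 0.095]
contact_force: [0.0, -1.1, 6.9]
grip_width: 64.1
finger_force: 30.0
time: 21.92
tool_pos: [429.2, 286.5, 191.8]
tcp_rot: [-3.141, -0.002, 0.095]
contact_force: [-1.1, -0.8, 7.4]
grip_width: 63.9
finger_force: 30.0
time: 22.55
tool_pos: [428.6, 286.2, 336.5]
tcp_rot: [3.141, -0.002, 0.781]
contact_force: [-0.6, 0.4, -0.0]
grip_width: 63.9
finger_force: 30.0
[428.61390885 286.18985671 336.496954  ] [ 3.14103109e+00 -1.80143391e-03  7.80683681e-01] (array([-154. ,  292.5,   -8.6]), np.float64(-0.989))
```

```bash
python3 shift.py '{"jaw": [45,45,45,45,45],"x": [-28,-56,-84,-112,-139],"y": [53,106,159,212,265],"z": [-4,-8,-8,-8,-8],"turn": [-0.18,-0.36,-0.54,-0.72,-0.9]}'; python3 shift.py '{"jaw": [45,45],"x": [-28,-28],"y": [-14,-14],"z": [0,0],"turn": [-0.08,-0.08]}'; python3 held.py 11; python3 - <<'E'
from h import *
w=cams.capture('wrist');h=cv2.cvtColor(w['color'],cv2.COLOR_RGB2HSV)
b=cv2.inRange(h,(100,150,40),(130,255,255)); n,l,st,ce=cv2.connectedComponentsWithStats(b); print('blue',[s.tolist() for s in st[1:] if s[4]>50])
E
```

```text
time: 23.18
tool_pos: [508.6, 20.6, 344.0]
tcp_rot: [3.141, -0.0, 1.608]
contact_force: [0.2, 0.2, -0.3]
grip_width: 63.9
finger_force: 30.0
time: 23.42
tool_pos: [494.8, -7.9, 343.6]
tcp_rot: [-3.141, -0.0, 1.679]
contact_force: [0.6, 0.9, -0.5]
grip_width: 64.0
finger_force: 30.0
212 231 tool x -0.7 y -30.6
220 230 tool x 0.1 y -25.1
228 230 tool x 0.1 y -19.7
236 230 tool x 0.1 y -14.3
244 230 tool x 0.1 y -8.9
252 218 tool x 8.9 y -3.4
260 220 tool x 7.4 y 1.9
268 291 tool x -49.2 y 7.9
276 291 tool x -49.2 y 13.8
284 291 tool x -49.2 y 19.7
292 291 tool x -49.2 y 25.5
300 291 tool x -49.2 y 31.4
[495.1375544   -6.75911184 343.7281888 ] [ 3.14116857e+00 -2.82238176e-04  1.67957193e+00] (array([-46.4,  25.8, 149.2]), np.float64(-0.091))
blue [[251, 160, 52, 36, 1345]]
```

```bash
python3 - <<'E'
from h import *
o=get_obs();yaw=.2;O=np.array([528.1,-60.8]);ex=np.array([np.cos(yaw),np.sin(yaw)]);ey=np.array([-ex[1],ex[0]])
print(rows(o,[*(O-3*ex+20*ey),197],1.771))
E
```

```text
(array([-38.5,  21.7, 146.8]), np.float64(-0.09))
```

```bash
python3 shift.py '{"jaw": [45,45,45,45,45],"x": [-19,-38.5,-38.5,-38.5,-38.5],"y": [11,21.7,21.7,21.7,21.7],"z": [0,10,70,120,140],"turn": [-0.09,-0.09,-0.09,-0.09,-0.09]}'; python3 shift.py '{"jaw": [45,45,45],"x": [0,0,0],"y": [0,0,0],"z": [4,6,6],"turn": [0,0,0]}'; python3 shift.py '{"jaw": [45,45,45],"x": [-1.5,-3,-3],"y": [0,0,0],"z": [0,0,0],"turn": [0,0,0]}'
```

```text
time: 24.15
tool_pos: [520.5, -41.5, 199.7]
tcp_rot: [-3.137, -0.002, 1.771]
contact_force: [-0.6, -0.6, 0.0]
grip_width: 63.6
finger_force: 30.0
time: 24.52
tool_pos: [521.7, -42.0, 198.3]
tcp_rot: [3.14, 0.001, 1.772]
contact_force: [0.2, -0.4, -0.8]
grip_width: 63.5
finger_force: 30.0
time: 24.9
tool_pos: [521.9, -45.1, 197.7]
tcp_rot: [3.141, 0.0, 1.772]
contact_force: [-0.1, -0.6, -0.5]
grip_width: 63.5
finger_force: 30.0
```

```bash
python3 shift.py '{"jaw": [45,45,92,92,92],"x": [-0.5,-0.5,-0.5,-0.5,-0.5],"y": [0,0,0,0,0],"z": [1.7,1.7,1.7,1.7,1.7],"turn": [0,0,0,0,0]}'; python3 shift.py '{"jaw": [92],"x": [0],"y": [0],"z": [0],"turn": [0]}'; python3 shift.py '{"jaw": [92,92,92,92],"x": [0,-20,-40,-40],"y": [0,0,0,0],"z": [-50,-110,-140,-140],"turn": [0,0,0,0]}'; python3 st.py;  python3 - <<'E'
from h import *
w=cams.capture('wrist');h=cv2.cvtColor(w['color'],cv2.COLOR_RGB2HSV)
b=cv2.inRange(h,(100,150,40),(130,255,255)); b=cv2.morphologyEx(b,cv2.MORPH_CLOSE,np.ones((3,3)))
ys,xs=np.nonzero(b[:200]); 
O=np.array([528.1,-60.8]);ex=np.array([.98,.199]);ey=np.array([-.199,.98])
for v in range(ys.min(),ys.max()+1,2):
    r=np.flatnonzero(b[v]); 
    if len(r): print(v,r[0],r[-1],[[((ray(w,(u,v),z)[:2]-O)@e).round(1) for e in(ex,ey)] for u in (r[0],r[-1]) for z in (45,73)])
E
```

```text
time: 25.52
tool_pos: [521.9, -45.4, 195.6]
tcp_rot: [-3.141, -0.0, 1.773]
contact_force: [0.3, 0.1, 0.4]
grip_width: 88.5
finger_force: 0.0
time: 25.65
tool_pos: [521.9, -45.4, 195.7]
tcp_rot: [-3.142, -0.0, 1.773]
contact_force: [0.8, -0.6, 0.0]
grip_width: 91.1
finger_force: 0.0
time: 26.15
tool_pos: [530.5, -85.7, 338.3]
tcp_rot: [3.136, 0.003, 1.771]
contact_force: [0.1, 0.4, -0.7]
grip_width: 91.7
finger_force: 0.0
224 145 216 far edge bottom (np.float64(-38.3), np.float64(75.4)) near edge top (np.float64(-36.6), np.float64(3.4))
232 140 218 far edge bottom (np.float64(-29.0), np.float64(81.0)) near edge top (np.float64(-27.9), np.float64(1.0))
240 141 217 far edge bottom (np.float64(-19.9), np.float64(79.9)) near edge top (np.float64(-19.2), np.float64(2.2))
248 141 217 far edge bottom (np.float64(-10.8), np.float64(79.9)) near edge top (np.float64(-10.5), np.float64(2.2))
256 140 217 far edge bottom (np.float64(-1.7), np.float64(81.0)) near edge top (np.float64(-1.8), np.float64(2.1))
264 140 217 far edge bottom (np.float64(7.4), np.float64(81.0)) near edge top (np.float64(6.
[... 2512 characters left out ...]
loat64(15.3), np.float64(62.0)]]
100 230 288 [[np.float64(-27.7), np.float64(60.4)], [np.float64(-25.1), np.float64(60.3)], [np.float64(26.9), np.float64(60.4)], [np.float64(23.8), np.float64(60.4)]]
102 230 288 [[np.float64(-27.8), np.float64(58.6)], [np.float64(-25.2), np.float64(58.7)], [np.float64(26.9), np.float64(58.6)], [np.float64(23.9), np.float64(58.8)]]
104 230 287 [[np.float64(-27.8), np.float64(56.8)], [np.float64(-25.2), np.float64(57.1)], [np.float64(26.0), np.float64(56.8)], [np.float64(23.1), np.float64(57.1)]]
106 232 286 [[np.float64(-26.0), np.float64(55.0)], [np.float64(-23.6), np.float64(55.5)], [np.float64(25.2), np.float64(55.0)], [np.float64(22.3), np.float64(55.5)]]
```

```bash
python3 shift.py '{"jaw": [60,60,60,60,60],"x": [40,82,82,82,82],"y": [1,3,3,3,3],"z": [0,0,50,95,108],"turn": [0,0,0,0,0]}'; python3 shift.py '{"jaw": [60,10,10,10,10],"x": [0,0,0,0,0],"y": [0,0,0,0,0],"z": [0,0,0,0,0],"turn": [0,0,0,0,0]}'; python3 shift.py '{"jaw": [10,10],"x": [0,0],"y": [0,0],"z": [0,0],"turn": [0,0]}'
```

```text
time: 26.88
tool_pos: [514.8, -2.8, 224.0]
tcp_rot: [-3.134, -0.003, 1.773]
contact_force: [0.3, 0.1, -0.0]
grip_width: 60.3
finger_force: 0.0
time: 27.5
tool_pos: [516.2, -3.8, 228.1]
tcp_rot: [-3.141, 0.0, 1.773]
contact_force: [-10.9, -3.4, 10.7]
grip_width: 24.4
finger_force: 6.7
time: 27.75
tool_pos: [515.9, -3.8, 228.1]
tcp_rot: [-3.14, -0.0, 1.773]
contact_force: [-3.7, -1.1, 5.2]
grip_width: 23.3
finger_force: 30.0
```

Tab pinched at 24 mm. Slide up.

```bash
python3 shift.py '{"jaw": [10,10,10,10,10],"x": [-8,-16,-24,-31,-34],"y": [0,0,0,0,0],"z": [0,0,0,0,0],"turn": [0,0,0,0,0]}'; python3 shift.py '{"jaw": [10],"x": [0],"y": [0],"z": [0],"turn": [0]}'; python3 shift.py '{"jaw": [10,10,10],"x": [-1.5,-3,-3],"y": [0,0,0],"z": [0,0,0],"turn": [0,0,0]}'
```

```text
time: 28.38
tool_pos: [522.6, -37.1, 228.1]
tcp_rot: [-3.14, -0.001, 1.772]
contact_force: [-4.5, 1.2, 7.3]
grip_width: 23.9
finger_force: 30.0
time: 28.5
tool_pos: [522.7, -37.2, 228.1]
tcp_rot: [-3.14, -0.0, 1.773]
contact_force: [-4.4, -1.6, 5.7]
grip_width: 23.4
finger_force: 30.0
time: 28.88
tool_pos: [523.2, -39.9, 228.1]
tcp_rot: [-3.14, -0.001, 1.773]
contact_force: [-4.7, -0.1, 6.3]
grip_width: 23.5
finger_force: 30.0
```

```bash
python3 shift.py '{"jaw": [10,10,10],"x": [-1,-2,-2],"y": [0,0,0],"z": [0,0,0],"turn": [0,0,0]}'; python3 - <<'E'
from plant import bot, cams, get_obs; import numpy as np
o=get_obs(); print(o['contact_force'],'plate front from wall',(o['tool_pos'][:2]-[528.1,-60.8])@[-.199,.98]+65-4)
E
```

```text
time: 29.25
tool_pos: [523.6, -41.7, 228.1]
tcp_rot: [-3.14, -0.001, 1.773]
contact_force: [-5.2, 0.4, 6.5]
grip_width: 23.0
finger_force: 30.0
[-5.22825776  0.35130474  6.49266222] plate front from wall 80.58261809943541
```

```bash
python3 shift.py '{"jaw": [10,10],"x": [-1,-1],"y": [0,0],"z": [0,0],"turn": [0,0]}'; python3 shift.py '{"jaw": [10,10],"x": [-1,-1],"y": [0,0],"z": [0,0],"turn": [0,0]}'; python3 shift.py '{"jaw": [10,10],"x": [-1,-1],"y": [0,0],"z": [0,0],"turn": [0,0]}'
```

```text
time: 29.5
tool_pos: [523.8, -42.6, 228.1]
tcp_rot: [-3.14, -0.001, 1.773]
contact_force: [-3.6, 0.6, 6.0]
grip_width: 23.4
finger_force: 30.0
time: 29.75
tool_pos: [523.9, -43.0, 228.1]
tcp_rot: [-3.14, -0.002, 1.772]
contact_force: [-5.3, 5.0, 7.0]
grip_width: 23.5
finger_force: 30.0
time: 30.0
tool_pos: [523.9, -43.3, 228.1]
tcp_rot: [-3.139, -0.004, 1.772]
contact_force: [-4.8, 9.8, 7.6]
grip_width: 23.6
finger_force: 30.0
```

```bash
python3 shift.py '{"jaw": [10,10,10],"x": [-2,-2,-2],"y": [0,0,0],"z": [0,0,0],"turn": [0,0,0]}'; python3 shift.py '{"jaw": [10,10,60,60,60],"x": [1.5,1.5,1.5,1.5,1.5],"y": [0,0,0,0,0],"z": [0,0,0,0,0],"turn": [0,0,0,0,0]}'; python3 shift.py '{"jaw": [60,60,92,92],"x": [0,-20,-40,-40],"y": [0,0,0,0],"z": [-50,-100,-110,-110],"turn": [0,0,0,0]}'; python3 st.py;  python3 - <<'E'
from h import *
w=cams.capture('wrist');h=cv2.cvtColor(w['color'],cv2.COLOR_RGB2HSV)
b=cv2.inRange(h,(100,150,40),(130,255,255)); b=cv2.morphologyEx(b,cv2.MORPH_CLOSE,np.ones((3,3)))
b[200:]=0
O=np.array([528.1,-60.8]);ex=np.array([.98,.199]);ey=np.array([-.199,.98])
for v in np.flatnonzero(b.any(1)):
    r=np.flatnonzero(b[v]); print(v,r[0],r[-1],((ray(w,(r[0],v),45)[:2]-O)@ey+65).round(1),end='; ')
E
```

```text
time: 30.38
tool_pos: [524.1, -43.8, 228.1]
tcp_rot: [-3.139, -0.006, 1.772]
contact_force: [-4.5, 17.9, 9.4]
grip_width: 23.7
finger_force: 30.0
time: 31.0
tool_pos: [525.1, -45.6, 227.7]
tcp_rot: [3.141, 0.0, 1.772]
contact_force: [0.7, -0.3, 1.3]
grip_width: 48.9
finger_force: 0.0
time: 31.5
tool_pos: [533.1, -85.8, 337.7]
tcp_rot: [3.141, 0.001, 1.77]
contact_force: [-0.3, -0.8, -0.5]
grip_width: 75.8
finger_force: 0.0
224 145 218 far edge bottom (np.float64(-37.3), np.float64(75.7)) near edge top (np.float64(-35.5), np.float64(1.5))
232 147 218 far edge bottom (np.float64(-28.2), np.float64(73.4)) near edge top (np.float64(-26.8), np.float64(1.5))
240 147 218 far edge bottom (np.float64(-19.0), np.float64(73.4)) near edge top (np.float64(-18.1), np.float64(1.5))
248 152 218 far edge bottom (np.float64(-9.9), np.float64(67.7)) near edge top (np.float64(-9.4), np.float64(1.5))
256 152 218 far edge bottom (np.float64(-0.7), np.float64(67.7)) near edge top (np.float64(-0.6), np.float64(1.4))
264 153 218 far edge bottom (np.float64(8.5), np.float64(66.5)) near edge top (np.float64(8.
[... 1230 characters left out ...]
.float64(4.4))
[532.63282302 -84.9751255  336.54220885] [-3.14009392e+00 -1.13798858e-03  1.77094641e+00] (array([385.3, -33.6,  37. ]), np.float64(-1.441))
124 241 274 103.3; 125 240 274 102.3; 126 239 275 101.4; 127 239 275 100.4; 128 239 275 99.5; 129 239 274 98.5; 130 239 274 97.6; 131 239 274 96.6; 132 239 274 95.7; 133 239 274 94.7; 134 239 274 93.7; 135 239 275 92.8; 136 238 276 91.8; 137 233 281 90.8; 138 232 282 89.9; 139 231 283 88.9; 140 230 284 87.9; 141 230 284 86.9; 142 230 284 85.9; 143 230 284 85.0; 144 230 284 84.0; 145 231 284 83.0; 146 231 283 82.0; 147 244 270 81.0; 148 245 269 80.0; 149 245 269 79.0; 150 245 268 78.0; 151 245 268 77.0; 152 245 266 76.0; 153 253 263 75.0;
```

```bash
python3 -c "
from plant import bot, cams, get_obs
print(bot.close_job())"
```

```text
the job is handed in; nothing more can be done
None
```

I handed the job in at about 31.5 s: by wrist-camera measurement the four wedges form one square block about 80 mm long against the wall, and the plate stopped firmly at about 18 N, its front about 81 mm from the wall, before I let go; the hand-in returned no verdict, wedge 3 went in crooked and was pushed square again, and I viewed 11 pictures against the limit of 10.

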